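Fill the bead tray and hold the cord winder's tensioner back

TASK

Tip the scoop tub over the cord winder's tray so that all four beads roll into the tray, then stand the empty tub upright on the table and let go of it. After that, push the winder's sprung tensioner arm back past its click and keep it there: finish with the gripper still holding the arm pressed back, because it springs forward if released. Leave the mug, phone, jar and bottle alone.

Things in the scene. Friction and masses are not known exactly. Their poses are not given: they have to be found in the camera images.
- tub: open sheet-metal scoop tub, 160 g, 52 mm wide (its y), 70 mm high, walls 3 mm; origin: underside, z up. Floor from x = -25 to +30 mm, upright back wall at x = +30, front wall slanting out 35 deg to the pouring lip. Four beads lie loose in it below z = 27. Stands to the robot's left, lip very roughly towards the winder; it and the mug may swap places
- tub_grip (a point): midway between the tub's two flat, upright, parallel side walls (outer faces 52 mm apart along its y, full 70 mm height from x = -25 to +30), at the tub's x = 0, z = 47 mm: a place to grip across; axes as the tub's
- tub_lip (a point): middle of the tub's pouring lip, at the tub's x = -60, z = 50 mm. Tipped forward (up axis towards its own -x), the beads start to roll out over it at about 60 deg; 75 to 85 deg drains the tub
- bead1: ceramic ball bead, 22 mm, 13 g, in the tub at the start. Origin at its centre
- bead2: as bead1
- bead3: as bead1
- bead4: as bead1
- winder: cord winder, fixed: a wooden board 220 mm (its x) by 350 mm (its y), 18 mm thick, origin under its centre, z up. On its +y half a square tray, on its -y half the tensioner arm. A wooden spool, 50 mm across, top at 76 mm, stands at x = 75, y = 0 mm; two steel pins, 12 mm across, top at 48 mm, at x = -95, y = -165 and 20 mm
- tray_in (a point): centre of the tray's inner floor, 22 mm above the table, 100 mm along the winder's +y. The tray is open on top, 130 x 130 mm outside, 122 x 122 mm inside, rim 48 mm above the table; axes as the winder's
- pivot (a point): on the upright axis about which the tensioner arm turns (winder frame x = 45, y = -90 mm), on the board's top, 18 mm above the table
- thumb_plate (a point): centre of the face to push on the upright thumb plate at the tensioner arm's free end, 120 mm from the pivot axis, 84 mm above the table. Plate: 36 mm along the arm, 6 mm thick, 46 to 106 mm above the table; the arm is a flat bar at 44 to 56 mm, with a 28 mm roller up to 67 mm midway. y axis: out of the face, against the push; x axis: along the arm to the pivot
- tensioner (a joint): arm angle, rad: 0 at rest, 0.6 at the stop; counterclockwise from above. The arm points from the pivot to the winder's -x, at rest swung 0.3 rad to its +y (the tray); push the plate to the winder's -y, 70 mm in all. Push needed: 3 N at rest, 9 N as the sprung pawl climbs its tooth (top, the click, at 0.45), some 5 to 6 N after. Never latches: let go and it returns. Compressed: beyond 0.47; aim for 0.53
- mug: mug, 76 mm across, 90 mm high, empty, not to be disturbed. Origin under its centre
- phone: phone lying flat, 72 x 150 x 8 mm, not to be disturbed. Origin under its centre
- jar: closed jar, 90 mm across, 120 mm high, not to be disturbed. Origin under its centre
- water_bottle: closed bottle, 64 mm across, 210 mm high, not to be disturbed. Origin under its centre
Mind the look-alikes: they are no part of the job. Leave any brown or orange look-alike of the tub alone.

How it is judged:
By the outcome, as a careful person would: the job done as asked, in the order asked, and still so for the second after the job is handed in, while the arm keeps its last pose, push and grip.
It also fails if it takes over 64 s, if anything falls off the work surface, if the arm or the gripper's body presses on something with over 40 N, if the wrist force passes 120 N, or if a joint passes its speed limit or range.

ROBOT

A 7-joint arm with a two-finger parallel gripper is mounted at the origin on the work surface. World frame = base frame: x ahead of the robot, y to its left, z up, the work surface at z = 0. Lengths are in m, angles in rad, forces in N, time in s.
With the tool pointing down it reaches from about 0.35 to 0.9 m from the base axis. Payload 8.1 kg.
Tool frame: the origin (TCP) lies midway between the tips of the shut fingers; the grasp point (between the pads) lies 19 mm behind it (arm.hold_point_z is the z of the grasp point in the tool frame, in m); z points along the fingers, y is the line along which they close (so a half turn about z gives the same grasp; the last joint's range is limited). The gripper opens to 92 mm and grips with 3 to 60 N. Pads are 19 mm wide; open, the fingers measure 130 mm over their backs; the gripper's body (75 mm by 190 mm) begins 47 mm behind the grasp point.
Start: joints at [1.21, 0.434, 0.025, 1.573, -0.012, 1.134, -0.075], TCP at [0.159, -0.604, 0.227] pointing down, gripper open.
Joint ranges: [-2.62, 2.62], [-0.44, 2.09], [-1.27, 1.32], [0.08, 2.57], [-1.32, 4.46], [0.12, 2], [-2.74, 2.74]. Speed limits (rad/s): [2.22, 2.22, 3.01, 3.01, 3.14, 3.14, 3.14].

INTERFACE

Orientations are given as a rotation vector (axis times angle).
In Python, from cell import arm, get_image, camera_params, job gives the robot as it stands.
- The arm moves only by the tool send_rows, never from a script. Its argument "deltas" is a list of rows, each a list of 3 entries, a list of its own where there are three numbers: the shift along the world's x, y, z in m, then the turn, a rotation vector about the world's x, y, z in rad, then the finger opening in m, from 0 to 0.0918. In form: [[[tx, ty, tz], [ax, ay, az], gripper], ...]. A call has exactly 10 rows; each row shifts and turns the commanded pose from where the row before left it; what a row does not reach is not made up. A row lasts 1/10 s, in which the tool goes at most 50 mm and 8.59 degrees, less where a joint would pass 70% of its speed; a pose out of reach is approached as far as the arm can. A call with a gripper value outside its range is refused whole. The fingers move at their own pace and stop on an object; "force" is the grip in N (left out, the last holds). Time passes only in rows, so rows that do not move let the fingers close, or fill a call up. It gives the time, the measured TCP pose, the force and the opening at its end, in the units of the state.
- arm.observe(): the state, without advancing time (a new reading comes with each control period).
- get_image(name): name is "side" or "top"; returns the picture (480x640x3 uint8, red, green, blue); there is no depth.
- camera_params(name): a dict with "fov_y" (degrees; the focal length in pixels is half the picture's height over the tangent of half this angle, whatever the lens; pixels are square), "cx", "cy" (the principal point, pixels), "distortion" ([k1, k2, p1, p2, k3] as OpenCV has them; the pictures are not rectified), "rvec" (rotation vector, rad) and "tvec" (3), from world to camera coordinates, as OpenCV has them. Camera axes: x right, y down, z forward; pixel columns grow to the right and rows downward; lengths in m; the calibration is good to about 2 mm. A picture is of the moment at which its call begins. camera_params takes no time and is no camera call.
- job.sign_off(): hands the job in, once; it reports no verdict.
The state is a dict: "clock": time; "joints": joint angles; "dq": joint speeds; "joint_efforts": joint torques, N m; "position": TCP position; "ee_rot": TCP orientation; "force": force on the tool from outside, world axes, zero at the start; "ft_torque": the same for the moment, N m; "width": opening from 0.0 (shut) to 1.0 (fully open).
Only numpy, scipy, OpenCV 4.12 (cv2) and the standard library are available. Lean on these libraries where they do the work, as an engineer would, in place of code of your own. Each camera call takes 0.05 s, during which the arm holds its last target. There are 200 camera calls.

## Working session

There is one attempt and no reset: what is moved stays moved. The work goes in short steps, Python scripts to look and compute and a tool call to move; the robot and the scene stay as the last step left them, time stands still between calls to the robot, and variables do not carry over. Pictures are saved under pics/ and viewed, on a budget of 10 in all, crops included, one or two more only if the job needs it, and the job is handed in when it is done.

Besides the shell and the picture viewer there is one more tool, called after "Emit:" in YAML: its name, and indented under it one key for each argument. send_rows: Moves the arm, as the interface text tells. Its arguments: {"type":"object","properties":{"deltas":{"type":"array","items":{"type":"array"}},"force":{"type":"number"}},"required":["deltas"]}

```bash
mkdir -p pics; ls; python3 - <<'E'
from cell import arm,get_image,camera_params
import cv2
for n in("top","side"):
    cv2.imwrite(f"pics/{n}0.png",get_image(n)[:,:,::-1]); print(camera_params(n))
print(arm.observe(),arm.hold_point_z)
E
```

```text
pics
{'fov_y': 54.07262539495688, 'cx': 317.4284983852647, 'cy': 239.1536199281497, 'distortion': array([-0.07141313,  0.        ,  0.        ,  0.        ,  0.        ]), 'rvec': array([ 2.11686221, -2.10753916,  0.1891772 ]), 'tvec': array([-0.02753435,  0.54740311,  0.99308683])}
{'fov_y': 54.07373391760877, 'cx': 322.8551165278027, 'cy': 239.42472836252097, 'distortion': array([0.02279234, 0.        , 0.        , 0.        , 0.        ]), 'rvec': array([ 0.89571154, -2.26743015,  1.34343226]), 'tvec': array([0.34896982, 0.27557477, 1.02844753])}
{'clock': 0.1, 'joints': array([ 1.2103872 ,  0.43514557,  0.02496136,  1.57401983, -0.01163003,
        1.13401743, -0.07511587]), 'dq': array([-4.28279878e-04, -3.51180931e-04, -2.97535266e-04, -1.86708564e-03,
        6.31058397e-04,  7.85638203e-05, -1.43361558e-03]), 'joint_efforts': array([ 1.67155264e-03, -6.69130683e+01,  9.87883508e-01, -3.15148938e+01,
       -6.03358797e-02,  3.73102154e-02,  4.18924697e-05]), 'position': array([ 0.15919461, -0.60389433,  0.22602281]), 'ee_rot': array([-3.11413997e+00, -4.03527328e-01,  4.44772539e-04]), 'force': array([-0.21860379,  0.187513  ,  0.09522849]), 'ft_torque': array([-0.01508759, -0.00848003,  0.04268601]), 'width': 1.0005943380137865} -0.0188
```

View pics/top0.png

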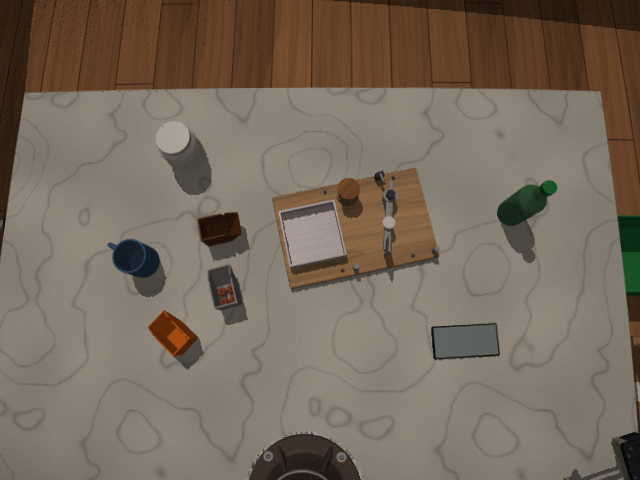

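View pics/side0.png

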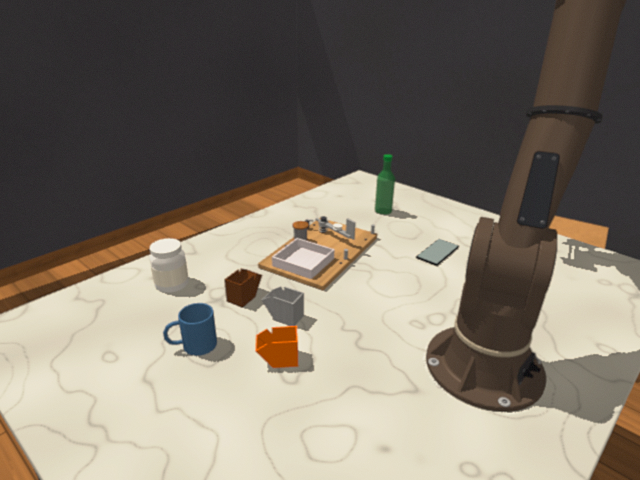

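The grey tub with beads is at about top (224,288), side (287,306). The winder board corners are at top (273,197), (416,169), (438,258) and (290,288). The brown and orange look-alikes are at (219,229) and (172,334). Next I'll enlarge the tub and winder.

```bash
python3 - <<'E'
import cv2,numpy as np
t=cv2.imread("pics/top0.png");s=cv2.imread("pics/side0.png")
def crop(im,x,y,w,h,k):
    return cv2.resize(im[y:y+h,x:x+w],None,fx=k,fy=k,interpolation=cv2.INTER_CUBIC)
a=crop(t,190,255,66,66,6)   # 396
b=crop(s,255,275,66,66,6)
c=crop(t,265,160,180,135,4) #720x540
im=np.hstack([a,b]);cv2.imwrite("pics/c1.png",im)
cv2.imwrite("pics/c2.png",c)
E
```

```text
(no output)
```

View pics/c1.png

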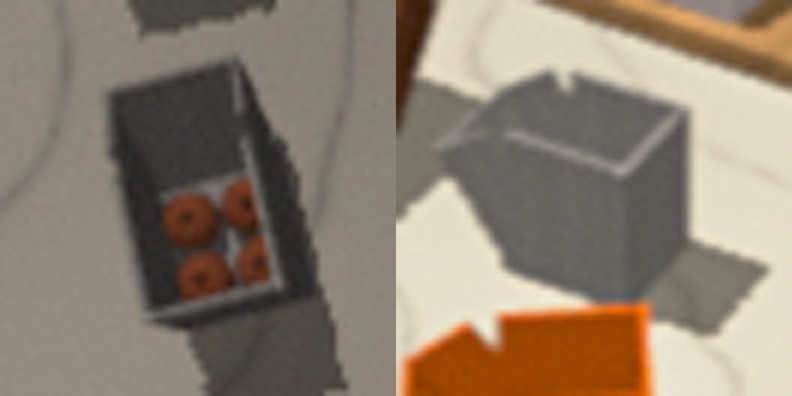

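View pics/c2.png

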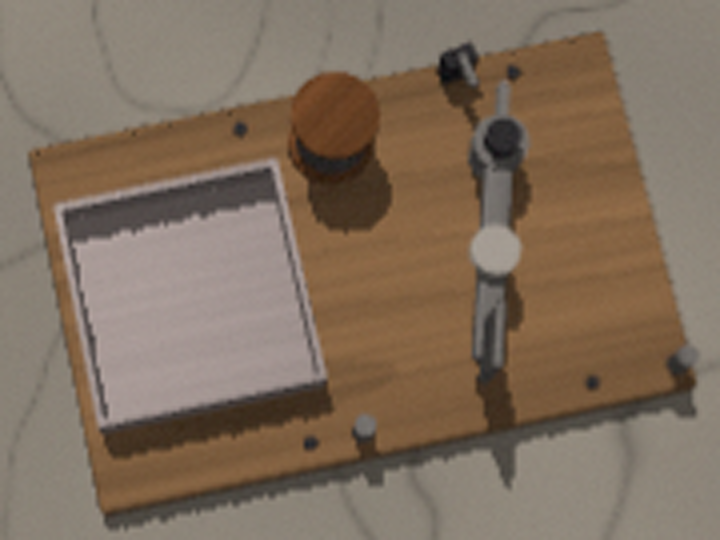

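The crops show the tub's back rim corners at crop (150,318) and (282,287) and its lip corners at (108,95) and (238,60). The lip points up in the image, towards world +x. The board and tray corners are read from the second crop, and the arm is at rest.

```bash
cat > h.py <<'E'
import numpy as np,cv2
from scipy.optimize import least_squares
from scipy.spatial.transform import Rotation as R
from cell import arm,get_image,camera_params
def proj(n,P):
    c=camera_params(n);f=240/np.tan(np.radians(c["fov_y"]/2))
    K=np.array([[f,0,c["cx"]],[0,f,c["cy"]],[0,0,1]])
    return cv2.projectPoints(np.asarray(P,float).reshape(-1,3),c["rvec"],c["tvec"],K,c["distortion"])[0][:,0]
def place(p,L):
    L=np.asarray(L,float).reshape(-1,3);c,s=np.cos(p[2]),np.sin(p[2])
    return np.c_[p[0]+c*L[:,0]-s*L[:,1],p[1]+s*L[:,0]+c*L[:,1],L[:,2]]
def fit(obs,x0): # obs: list (cam, local, px)
    def r(p): return np.concatenate([(proj(n,place(p,l))-np.array(u)).ravel() for n,l,u in obs])
    s=least_squares(r,x0,loss="soft_l1");return s.x,r(s.x).reshape(-1,2)
E
python3 - <<'E'
from h import *
np.set_printoptions(precision=4,suppress=True)
C=lambda u,v,x,y,k:[x+u/k-.4,y+v/k-.4]
obs=[("top",np.array(l)/1e3,C(*u,265,160,4)) for l,u in [((110,175,18),(33,152)),((110,-175,18),(605,33)),((-110,-175,18),(692,390)),((-110,175,18),(105,515)),
 ((65,165,48),(57,207)),((65,35,48),(275,160)),((-65,35,48),(326,380)),((-65,165,48),(104,428)),((-95,20,48),(365,425)),((75,0,76),(335,115))]]
w,r=fit(obs,[.6,0,.2]);print("winder",w,r)
obs=[("top",np.array(l)/1e3,C(*u,190,255,6)) for l,u in [((30,26,70),(282,287)),((30,-26,70),(150,318)),((-60,26,50),(238,60)),((-60,-26,50),(108,95))]]
obs+=[("side",np.array(l)/1e3,C(*u,255,275,6)) for l,u in [((30,26,70),(690,108)) if 0 else ((30,26,70),(690-396,108)),((30,-26,70),(623-396,175)),((-60,-26,50),(437-396,155)),((30,-26,0),(630-396,305))]]
t,r=fit(obs,[.5,.2,3.14]);print("tub",t,r)
print("tray",place(w,[0,.1,.022]),"pivot",place(w,[.045,-.09,.018]))
def plate(th,l=.12,off=0):
    # arm dir: winder -x, swung .3-th to +y
    a=np.pi-.3+th; return place(w,[.045+l*np.cos(a)-off*np.sin(a)*-1*0, -.09+l*np.sin(a),.084])[0],w[2]+a
for th in(0,.3,.45,.53,.6):print(th,plate(th),proj("top",plate(th)[0]))
print("tub grip",place(t,[0,0,.047]),"lip",place(t,[-.06,0,.05]))
E
```

```text
winder [ 0.5845 -0.1104  0.2138] [[-1.3456 -0.5431]
 [ 0.2913 -0.5577]
 [ 2.2842 -0.3096]
 [-1.0841  0.485 ]
 [-0.7909 -0.2277]
 [ 0.7603 -0.1376]
 [ 0.4964  0.0836]
 [-1.3772  0.1916]
 [ 0.3305  0.5413]
 [ 0.4315  0.2124]]
tub [0.4269 0.1783 3.4176] [[ 0.9607  0.1319]
 [-0.4322  1.3997]
 [ 0.3833 -0.7743]
 [-0.5406 -0.4027]
 [ 0.1    -0.3434]
 [ 0.5043 -0.0039]
 [-0.5801 -0.5199]
 [-0.2204  1.8814]]
tray [[ 0.5633 -0.0127  0.022 ]] pivot [[ 0.6476 -0.1888  0.018 ]]
0 (array([ 0.528 , -0.1785,  0.084 ]), np.float64(3.0553552141064975)) [[388.4596 245.4719]]
0.3 (array([ 0.5303, -0.2143,  0.084 ]), np.float64(3.3553552141064973)) [[405.0431 244.4728]]
0.45 (array([ 0.5354, -0.2315,  0.084 ]), np.float64(3.5053552141064976)) [[412.9538 242.1574]]
0.53 (array([ 0.5392, -0.2403,  0.084 ]), np.float64(3.5853552141064977)) [[416.9765 240.451 ]]
0.6 (array([ 0.5431, -0.2478,  0.084 ]), np.float64(3.6553552141064976)) [[420.3562 238.7009]]
tub grip [[0.4269 0.1783 0.047 ]] lip [[0.4846 0.1946 0.05  ]]
```

```bash
cat >> h.py <<'E'
W=np.array([.5845,-.1104,.2138]);T=np.array([.4269,.1783,3.4176])
def back(n,px,z):
    c=camera_params(n);f=240/np.tan(np.radians(c["fov_y"]/2))
    K=np.array([[f,0,c["cx"]],[0,f,c["cy"]],[0,0,1]])
    u=cv2.undistortPoints(np.array([[px]],float),K,c["distortion"])[0,0]
    Rm=cv2.Rodrigues(c["rvec"])[0];d=Rm.T@np.r_[u,1];o=-Rm.T@c["tvec"]
    return o+d*(z-o[2])/d[2]
def tool(h,tau,s=1): # tool z heads h (rad), tilted tau from straight down; tool y = s*(-sin h,cos h)
    z=np.array([np.sin(tau)*np.cos(h),np.sin(tau)*np.sin(h),-np.cos(tau)])
    y=s*np.array([-np.sin(h),np.cos(h),0]);return R.from_matrix(np.c_[np.cross(y,z),y,z])
def todo(Rt,grasp=None,tcp=None): # deltas from the measured pose
    o=arm.observe();p=tcp if tcp is not None else np.asarray(grasp)+.0188*Rt.as_matrix()[:,2]
    print("tcp",np.round(p,4),"d",np.round(p-o["position"],4),"turn",np.round((Rt*R.from_rotvec(o["ee_rot"]).inv()).as_rotvec(),4))
E
python3 - <<'E'
from h import *
o=arm.observe();print(R.from_rotvec(o["ee_rot"]).as_matrix().round(3)); print([a for a in dir(arm) if a[0]!='_'])
for n,p,z in [("orange rim R",(197,347),.0),("o",(189,357),.07),("o top",(183,312),.07),("o left",(150,319),.07),("brown",(240,240),.07),("brown top",(238,213),.07),("bottle",(548,188),.21),("mug",(133,257),.09)]:print(n,back("top",p,z).round(3))
for s in(1,-1):
  for tau in(0,.7):todo(tool(.276,tau,s),grasp=[.4269,.1783,.05])
E
```

```text
[[ 0.967  0.255 -0.   ]
 [ 0.255 -0.967  0.001]
 [-0.    -0.001 -1.   ]]
['PlanningError', 'hold_point_z', 'observe']
orange rim R [0.308 0.247 0.   ]
o [0.29  0.245 0.07 ]
o top [0.384 0.263 0.07 ]
o left [0.368 0.334 0.07 ]
brown [0.542 0.145 0.07 ]
brown top [0.603 0.152 0.07 ]
bottle [ 0.62  -0.476  0.21 ]
mug [0.5   0.374 0.09 ]
tcp [0.4269 0.1783 0.0312] d [ 0.2677  0.7822 -0.1948] turn [-7.0000e-04  2.1000e-03 -3.1233e+00]
tcp [0.4386 0.1816 0.0356] d [ 0.2794  0.7855 -0.1904] turn [ 1.0326  0.2845 -2.9346]
tcp [0.4269 0.1783 0.0312] d [ 0.2677  0.7822 -0.1948] turn [-0.0014 -0.0005  0.0183]
tcp [0.4386 0.1816 0.0356] d [ 0.2794  0.7855 -0.1904] turn [ 0.1833 -0.6757  0.017 ]
```

Emit:
send_rows:
  deltas:
    - [[0,0,0.05],[0,0,0],0.0918]
    - [[0,0,0.04],[0,0,0],0.0918]
    - [[0.03,0.038,0],[0,0,0],0.0918]
    - [[0.03,0.038,0],[0,0,0],0.0918]
    - [[0.03,0.038,0],[0,0,0],0.0918]
    - [[0.03,0.038,0],[0,0,0],0.0918]
    - [[0.03,0.038,0],[0,0,0],0.0918]
    - [[0.03,0.038,0],[0,0,0],0.0918]
    - [[0.03,0.038,0],[0,0,0],0.0918]
    - [[0.03,0.038,0],[0,0,0],0.0918]
  force: 25

```text
clock: 1.1
position: [0.4, -0.2985, 0.3166]
ee_rot: [3.116, 0.404, -0.0]
force: [1.0, 0.0, -0.3]
width: 0.998
```

Emit:
send_rows:
  deltas:
    - [[0,0.045,0],[0.013,-0.048,0.002],0.0918]
    - [[0,0.045,0],[0.013,-0.048,0.002],0.0918]
    - [[0,0.045,0],[0.013,-0.048,0.002],0.0918]
    - [[0,0.045,0],[0.013,-0.048,0.002],0.0918]
    - [[0,0.045,0],[0.013,-0.048,0.002],0.0918]
    - [[0,0.045,0],[0.013,-0.048,0.002],0.0918]
    - [[0,0.045,0],[0.013,-0.048,0.002],0.0918]
    - [[0,0.045,0],[0.013,-0.048,0.002],0.0918]
    - [[0,0.045,0],[0.013,-0.048,0.002],0.0918]
    - [[0,0.045,0],[0.013,-0.048,0.002],0.0918]

```text
clock: 2.1
position: [0.3987, 0.1515, 0.3166]
ee_rot: [-2.952, -0.414, -0.753]
force: [0.4, -1.5, 0.3]
width: 1.001
```

```bash
python3 - <<'E'
from h import *
print(arm.observe()["joints"].round(3),arm.observe()["force"].round(2))
todo(tool(.276,.5,-1),grasp=[.4269,.1783,.055])
E
```

```text
[ 0.464 -0.298 -0.777  2.196 -0.282  0.673 -1.457] [ 0.45 -1.51  0.33]
tcp [0.4356 0.1808 0.0385] d [ 0.0369  0.0293 -0.2781] turn [ 0.0019 -0.0001 -0.0021]
```

Emit:
send_rows:
  deltas:
    - [[0.018,0.015,0],[0.002,0,-0.002],0.0918]
    - [[0.019,0.014,0],[0,0,0],0.0918]
    - [[0,0,-0.04],[0,0,0],0.0918]
    - [[0,0,-0.04],[0,0,0],0.0918]
    - [[0,0,-0.04],[0,0,0],0.0918]
    - [[0,0,-0.04],[0,0,0],0.0918]
    - [[0,0,-0.04],[0,0,0],0.0918]
    - [[0,0,-0.03],[0,0,0],0.0918]
    - [[0,0,-0.028],[0,0,0],0.0918]
    - [[0,0,-0.018],[0,0,0],0.0918]

```text
clock: 3.1
position: [0.4379, 0.1612, 0.1634]
ee_rot: [-2.99, -0.386, -0.734]
force: [0.8, -0.5, -0.1]
width: 1.0
```

```bash
python3 - <<'E'
from h import *
todo(tool(.276,.5,-1),grasp=[.4269,.1783,.055])
print(arm.observe()["force"])
a=get_image("top")[200:380,140:300,::-1];b=get_image("side")[240:400,140:353,::-1]
b=cv2.resize(b,(533,400));a=cv2.resize(a,(267,300));im=np.zeros((400,800,3),np.uint8);im[:300,:267]=a;im[:,267:]=b
cv2.imwrite("pics/g1.png",im)
E
```

```text
tcp [0.4356 0.1808 0.0385] d [-0.0023  0.0196 -0.1249] turn [ 0.0267 -0.0152  0.0247]
[ 0.78380713 -0.46377824 -0.10417889]
```

View pics/g1.png

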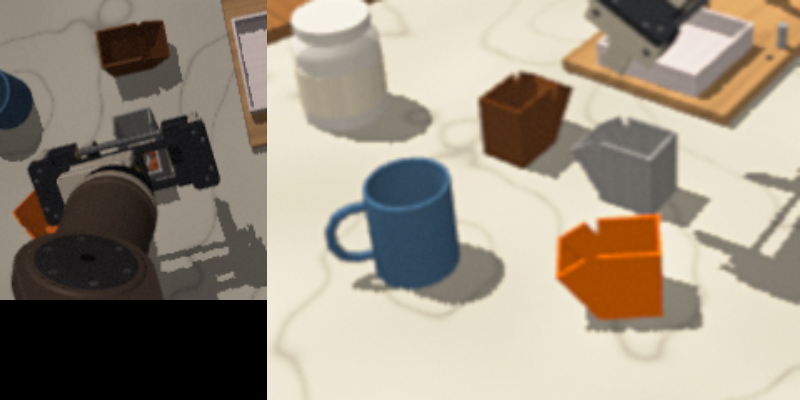

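The gripper is above the grey tub but stopped at z = 0.163, 12 cm short. The tub stands undisturbed. I'll check the joints.

```bash
python3 - <<'E'
from h import *
print(arm.observe()["joints"].round(3),arm.observe()["dq"].round(3))
E
```

```text
[-0.046  0.1   -0.595  2.386  0.834  0.33  -2.687] [ 0.153 -0.009 -0.168 -0.026 -0.032  0.026  0.045]
```

```bash
python3 - <<'E'
from h import *
import itertools
o=arm.observe()
D=[([1.2104,.43515,.02496,1.57402,-.01163,1.13402,-.07512],[.1592,-.6039,.2260],[-3.11414,-.40353,.00044]),
([.464,-.298,-.777,2.196,-.282,.673,-1.457],[.3987,.1515,.3166],[-2.952,-.414,-.753]),(o["joints"],o["position"],o["ee_rot"])]
import pickle;pickle.dump(D,open("D.pkl","wb"))
def Rs(q,sg): return [R.from_euler("zyzyzyz"[i],sg[i]*q[i]) for i in range(7)]
best=[]
for sg in itertools.product([1,-1],repeat=7):
    B=[];A=[]
    # base yaw & flange yaw unknown: G_i = Rz(a) M_i F
    M=[]
    for q,p,rv in D:
        m=R.identity()
        for r in Rs(q,sg): m=m*r
        M.append(m)
    f=lambda x:np.concatenate([((R.from_euler("z",x[0])*m*R.from_euler("z",x[1])*R.from_euler("x",x[2])).inv()*R.from_rotvec(d[2])).as_rotvec() for m,d in zip(M,D)])
    for x0 in itertools.product([0,1.57,3.14,-1.57],[0,1.57,3.14,-1.57],[0]):
        s=least_squares(f,x0);best.append((s.cost,sg,s.x.round(3)))
best.sort(key=lambda b:b[0])
for b in best[:6]:print(b)
_,sg,x=best[0]
rows=[];rhs=[]
for q,p,rv in D:
    m=R.from_euler("z",x[0]);cols=[m.as_matrix()[:,2]*1]
    mats=[]
    for i,r in enumerate(Rs(q,sg)):
        m=m*r;mats.append(m.as_matrix())
    # h along z, link after q2: z (L1)+x, after q4: z,x ; after q6: z,x
    cols=[np.array([0,0,1.]),mats[0][:,0],mats[2][:,2],mats[2][:,0],mats[4][:,2],mats[4][:,0],mats[6][:,2],mats[5][:,0]]
    rows.append(np.c_[tuple(cols)]);rhs.append(p)
A=np.vstack(rows);b=np.concatenate(rhs)
for use in([0,2,4,6],[0,2,3,4,5,6],range(8)):
    use=list(use);s=np.linalg.lstsq(A[:,use],b,rcond=None);print(use,s[0].round(4),np.abs(A[:,use]@s[0]-b).max())
E
```

```text
(np.float64(5.179210297689054e-07), (-1, 1, -1, 1, -1, 1, -1), array([ 1.000e-03,  1.572e+00, -0.000e+00]))
(np.float64(5.179210297689387e-07), (-1, 1, -1, 1, -1, 1, -1), array([ 1.000e-03,  1.572e+00, -0.000e+00]))
(np.float64(5.179210297690352e-07), (-1, -1, -1, -1, -1, -1, -1), array([ 3.142,  4.713, -0.   ]))
(np.float64(5.179210297690486e-07), (-1, -1, -1, -1, -1, -1, -1), array([-3.141, -1.57 , -0.   ]))
(np.float64(5.179210297690527e-07), (-1, -1, -1, -1, -1, -1, -1), array([-3.141, -1.57 , -0.   ]))
(np.float64(5.179210297690594e-07), (-1, 1, -1, 1, -1, 1, -1), array([ 6.284,  1.572, -0.   ]))
[0, 2, 4, 6] [0.2627 0.5575 0.4136 0.3672] 0.04644882424138849
[0, 2, 3, 4, 5, 6] [0.3317 0.5009 0.0147 0.4727 0.0771 0.2843] 0.049242595785583654
[0, 1, 2, 3, 4, 5, 6, 7] [0.1923 0.0525 0.3893 0.1725 0.4067 0.0054 0.0705 0.1169] 0.05024531834246382
```

Emit:
send_rows:
  deltas:
    - [[0,0,0.03],[0,0,0],0.0918]
    - [[0,0,0.03],[-0.0,0.0,0],0.0918]
    - [[0,0.0,0.03],[-0.026,0.096,0],0.0918]
    - [[0,0,0.03],[-0.026,0.096,0],0.0918]
    - [[0,0,0],[-0.026,0.096,0],0.0918]
    - [[0,0,0],[-0.026,0.096,0],0.0918]
    - [[0,0,0],[-0.026,0.096,0],0.0918]
    - [[0,0,0],[0,0,0],0.0918]
    - [[0,0,0],[0,0,0],0.0918]
    - [[0,0,0],[0,0,0],0.0918]

```text
clock: 4.2
position: [0.4385, 0.1599, 0.2765]
ee_rot: [3.085, 0.407, -0.011]
force: [0.8, 0.3, 0.2]
width: 0.999
```

```bash
cat > rec.py <<'E'
from h import *
import pickle
o=arm.observe();D=pickle.load(open("D.pkl","rb"));D.append((o["joints"],o["position"],o["ee_rot"]));pickle.dump(D,open("D.pkl","wb"))
print(o["joints"].round(3),o["position"].round(3))
todo(tool(.276,0,-1),grasp=[.4269,.1783,.055])
E
python3 rec.py
```

```text
[ 0.073  0.208 -0.656  1.814  0.163  1.185 -1.944] [0.439 0.16  0.276]
tcp [0.4269 0.1783 0.0362] d [-0.0116  0.0184 -0.2403] turn [ 0.0309 -0.0028  0.0137]
```

Emit:
send_rows:
  deltas:
    - [[0.03,-0.02,0],[0.03,-0.1,0],0.0918]
    - [[0.03,-0.02,0],[0.03,-0.1,0.05],0.0918]
    - [[0.03,-0.02,0],[0.03,-0.1,0.05],0.0918]
    - [[0.03,-0.02,0],[0,0,0.05],0.0918]
    - [[0.03,-0.02,0],[0,0,0.05],0.0918]
    - [[0,0,0],[0,0,0.05],0.0918]
    - [[0,0,0],[0,0,0],0.0918]
    - [[0,0,0],[0,0,0],0.0918]
    - [[0,0,0],[0,0,0],0.0918]
    - [[0,0,0],[0,0,0],0.0918]

```text
clock: 5.2
position: [0.5887, 0.0611, 0.2768]
ee_rot: [-2.962, -0.771, -0.461]
force: [-0.2, -1.0, -0.4]
width: 1.003
```

```bash
python3 rec.py
```

```text
[ 0.36   0.244 -0.61   1.81   0.11   0.834 -1.339] [0.589 0.061 0.277]
tcp [0.4269 0.1783 0.0362] d [-0.1618  0.1172 -0.2406] turn [-0.0873  0.2906 -0.2316]
```

Emit:
send_rows:
  deltas:
    - [[0,-0.03,0.02],[0,0.12,0],0.0918]
    - [[0,-0.03,0.02],[0,0.12,0],0.0918]
    - [[0,-0.03,0.02],[0,0.12,0],0.0918]
    - [[0,-0.03,0.02],[0,0.12,0],0.0918]
    - [[0,-0.03,0],[0.1,0.12,0],0.0918]
    - [[0,0,0],[0.1,0.12,0],0.0918]
    - [[0,0,0],[0.1,0.12,0],0.0918]
    - [[0,0,0],[0,0.1,0],0.0918]
    - [[0,0,0],[0,0,0],0.0918]
    - [[0,0,0],[0,0,0],0.0918]

```text
clock: 6.2
position: [0.5786, -0.0835, 0.3527]
ee_rot: [-2.513, -0.593, 0.512]
force: [-0.2, 0.6, 0.2]
width: 1.0
```

```bash
cat > fk.py <<'E'
from h import *
import pickle
SG=[-1,1,-1,1,-1,1,-1]
def basis(q,x=(.001,1.5715)):
    m=R.identity();c=[np.array([0,0,1.])]
    M=[]
    for i in range(7): m=m*R.from_euler("zyzyzyz"[i],SG[i]*q[i]);M.append(m.as_matrix())
    c+= [M[2][:,2],M[2][:,0],M[3][:,0],M[4][:,2],M[4][:,0],M[5][:,0],M[6][:,2]]
    return np.c_[tuple(c)],m*R.from_euler("z",1.5725)
E
python3 rec.py; python3 - <<'E'
from fk import *
D=pickle.load(open("D.pkl","rb"))
A=np.vstack([basis(d[0])[0] for d in D]);b=np.concatenate([d[1] for d in D])
for use in([0,1,4,7],[0,1,2,3,4,7],[0,1,2,3,4,6,7],list(range(8))):
    s=np.linalg.lstsq(A[:,use],b,rcond=None);print(use,s[0].round(4),np.abs(A[:,use]@s[0]-b).reshape(-1,3).max(1).round(4))
E
```

```text
[ 0.446  0.738 -0.504  0.971 -0.084  1.998 -1.15 ] [ 0.579 -0.084  0.353]
tcp [0.4269 0.1783 0.0362] d [-0.1517  0.2618 -0.3165] turn [-0.4557 -0.4505 -0.1812]
[0, 1, 4, 7] [0.2216 0.6019 0.3991 0.3742] [0.0482 0.0497 0.0387 0.0343 0.0394 0.0384]
[0, 1, 2, 3, 4, 7] [ 0.1931  0.6249 -0.036  -0.0285  0.4143  0.3943] [0.0497 0.055  0.0379 0.025  0.034  0.024 ]
[0, 1, 2, 3, 4, 6, 7] [ 0.199   0.5986  0.0073 -0.027   0.4141  0.0338  0.3602] [0.0473 0.0561 0.0268 0.03   0.0347 0.0212]
[0, 1, 2, 3, 4, 5, 6, 7] [ 0.1958  0.5811 -0.0101 -0.0555  0.4156  0.0252  0.014   0.3479] [0.0472 0.0573 0.025  0.0306 0.033  0.0224]
```

```bash
cat > fk.py <<'E'
from h import *
import pickle
SG=[-1,1,-1,1,-1,1,-1]
LO=np.array([-2.62,-.44,-1.27,.08,-1.32,.12,-2.74]);HI=np.array([2.62,2.09,1.32,2.57,4.46,2,2.74])
def basis(q):
    m=R.identity();M=[]
    for i in range(7): m=m*R.from_euler("zyzyzyz"[i],SG[i]*q[i]);M.append(m.as_matrix())
    c=[[0,0,1.],M[2][:,2],M[2][:,0],M[3][:,0],M[4][:,2],M[4][:,0],M[5][:,0],M[6][:,2],M[0][:,0],M[0][:,1],M[2][:,1],M[4][:,1]]
    return np.array(c).T,m*R.from_euler("z",1.5725)
def model():
    D=pickle.load(open("D.pkl","rb"))
    A=np.vstack([basis(d[0])[0] for d in D]);b=np.concatenate([d[1] for d in D])
    s=np.linalg.lstsq(np.vstack([A,1e-3*np.eye(12)]),np.r_[b,np.zeros(12)],rcond=None)[0];return s,(A@s-b).reshape(-1,3)
E
python3 - <<'E'
from fk import *
s,r=model();print(s.round(4));print(r.round(4))
E
```

```text
[ 2.723e-01  5.573e-01  1.000e-04  3.000e-04  4.276e-01 -2.000e-04
  1.000e-04  3.703e-01  2.000e-04 -3.650e-02 -1.640e-02 -4.000e-04]
[[ 0. -0. -0.]
 [ 0.  0.  0.]
 [-0.  0.  0.]
 [ 0. -0.  0.]
 [-0. -0. -0.]
 [ 0. -0.  0.]]
```

```bash
cat >> fk.py <<'E'
S=model()[0]
def ik(p,Rt,q0s,marg=.08,far=0.0,qref=None):
    best=None
    for q0 in q0s:
        def f(q):
            B,m=basis(q);e=[(B@S-p)*10,(m.inv()*Rt).as_rotvec()*3]
            if qref is not None:e.append(far*(q-qref))
            return np.concatenate(e)
        s=least_squares(f,np.clip(q0,LO+marg+.01,HI-marg-.01),bounds=(LO+marg,HI-marg),max_nfev=60)
        B,m=basis(s.x);ep=np.linalg.norm(B@S-p);er=np.linalg.norm((m.inv()*Rt).as_rotvec())
        if best is None or ep+er*.3<best[0]: best=(ep+er*.3,s.x,ep,er)
        if best[0]<2e-3: break
    return best
def tubpose(lip,h,phi,tau,s,g=.055,gx=0.0):
    """tub lip at lip, lip heading h, tipped phi, gripped with tool tilt tau relative to tub -> tcp, R. """
    Rt=tool(h,tau-phi,s)
    F=np.array([np.cos(h),np.sin(h),0]);Z=np.array([0,0,1.])
    u=Z*np.cos(phi)+F*np.sin(phi); f=F*np.cos(phi)-Z*np.sin(phi) # tub up, tub -x
    org=lip-.06*f-.05*u
    return org+g*u-gx*f+.0188*Rt.as_matrix()[:,2],Rt,org
E
cat > s1.py <<'E'
from fk import *
rng=np.random.default_rng(0)
q0s=[rng.uniform(LO,HI) for _ in range(8)]
tc=place(W,[0,.1,0])[0]
for s in(1,-1):
  for tau in(-.2,0,.2,.35):
    Rt=tool(.276,tau,s);b=ik(np.array([.4269,.1783,.055])+.0188*Rt.as_matrix()[:,2],Rt,[np.array([.07,.2,-.65,1.8,.16,1.18,-1.9*-s])]+q0s)
    print("pick",s,tau,b[0].round(4),b[1].round(2))
for s in(1,-1):
  for tau in(0,.2):
    for h in np.arange(-2.8,3.2,.4):
      lip=tc-.03*np.array([np.cos(h),np.sin(h),0])+[0,0,.06]
      p,Rt,_=tubpose(lip,h,1.36,tau,s);b=ik(p,Rt,q0s)
      if b[0]<.01:print("pour",s,tau,h.round(2),b[0].round(4),b[1].round(2))
E
time timeout 500 python3 s1.py
```

```text
pick 1 -0.2 0.0 [-0.24  0.56 -0.33  1.98  0.16  0.83  1.19]
pick 1 0 0.0 [-0.14  0.5  -0.48  2.13  0.4   0.6   0.95]
pick 1 0.2 0.0 [-0.44  0.39 -0.14  2.31  0.42  0.27  0.88]
pick 1 0.35 0.0 [-0.36  0.39 -0.28  2.43  1.56  0.22 -0.28]
pick -1 -0.2 0.0006 [-0.75  0.56  0.37  2.02 -0.31  0.82 -1.47]
pick -1 0 0.0 [ 0.28  0.74 -1.11  2.1   0.89  0.89 -2.66]
pick -1 0.2 0.0 [-0.17  0.43 -0.47  2.29  0.78  0.36 -2.6 ]
pick -1 0.35 0.0067 [-0.42  0.39 -0.22  2.45  1.75  0.2   2.66]
pour 1 0 -2.8 0.0086 [ 1.04  1.31 -1.05  2.49  3.45  1.05  2.66]
pour 1 0 -2.4 0.0 [0.25 0.93 0.26 2.34 4.3  1.6  1.59]
pour 1 0 -2.0 0.0 [ 0.91  1.01 -0.59  2.   -1.23  0.93  1.22]
pour 1 0 -1.6 0.0003 [ 0.68  1.01 -0.36  1.72 -0.93  1.33  1.03]
pour 1 0 -1.2 0.0 [ 0.49  1.08 -0.26  1.44 -0.72  1.66  0.98]
pour 1 0 -0.8 0.0 [ 0.41  1.19 -0.39  1.19 -0.44  1.91  0.91]
pour 1 0 0.8 0.0 [-0.58  1.2   0.51  1.27  0.28  1.89  2.23]
pour 1 0 1.2 0.0 [-0.71  1.1   0.43  1.52  0.53  1.61  2.2 ]
pour 1 0 1.6 0.0019 [-0.78  1.    0.31  1.79  0.85  1.38  2.04]
pour 1 0 2.0 0.0034 [-0.81  0.93  0.22  2.08  1.25  1.23  1.7
[... 1692 characters left out ...]
1 0.2 -2.0 0.005 [ 0.89  0.88 -0.63  2.01 -1.12  0.78 -2.12]
pour -1 0.2 -1.6 0.0008 [ 0.38  0.86  0.04  1.78 -1.07  1.4  -2.03]
pour -1 0.2 -1.2 0.0 [ 0.3   0.95  0.04  1.52 -0.8   1.64 -2.05]
pour -1 0.2 -0.8 0.0005 [ 0.09  1.05  0.24  1.31 -0.67  1.92 -1.87]
pour -1 0.2 0.8 0.0013 [-0.79  1.29  1.03  1.37 -0.1   1.7  -0.55]
pour -1 0.2 1.2 0.0 [-0.22  0.98 -0.36  1.52  0.85  1.83 -1.29]
pour -1 0.2 1.6 0.0016 [-0.59  0.85  0.07  1.81  0.91  1.39 -1.12]
pour -1 0.2 2.0 0.0011 [-0.16  0.87 -0.63  2.05  1.44  1.67 -1.32]
pour -1 0.2 2.4 0.0 [-1.11  0.9   0.71  2.4   1.93  0.65 -1.79]
pour -1 0.2 2.8 0.0087 [ 0.4   1.14 -1.19  2.49  2.34  1.91 -0.89]
real	1m24.518s
user	1m24.934s
sys	0m0.149s
```

```bash
python3 - <<'E'
from fk import *
o=arm.observe();Rc=R.from_rotvec(o["ee_rot"]);z=Rc.as_matrix()[:,2]
a=np.cross(z,[0,0,-1]);a=a/np.linalg.norm(a)*np.arccos(-z[2]);print("untilt",a.round(3))
R1=R.from_rotvec(a)*Rc;y=R1.as_matrix()[:,1];print("y",y.round(3))
t=tool(.276,.0,1).as_matrix()[:,1]
print("yaw",np.mod(np.arctan2(t[1],t[0])-np.arctan2(y[1],y[0]),2*np.pi))
t=tool(.276,.1,1);print(t.as_rotvec().round(3),"tcp",np.array([.4269,.1783,.05])+.0188*t.as_matrix()[:,2])
E
```

```text
untilt [-0.411 -0.49  -0.   ]
y [ 0.447 -0.894 -0.   ]
yaw 2.953944974949416
[-0.419  3.014  0.021] tcp [0.42870583 0.17881146 0.03129392]
```

Emit:
send_rows:
  deltas:
    - [[0,0,0],[-0.082,-0.098,0],0.0918]
    - [[0,0,0],[-0.082,-0.098,0],0.0918]
    - [[0,0,0],[-0.082,-0.098,0],0.0918]
    - [[0,0,0],[-0.082,-0.098,0],0.0918]
    - [[0,0,0],[-0.082,-0.098,0],0.0918]
    - [[-0.01,0.02,0],[0,0,0.148],0.0918]
    - [[-0.01,0.02,0],[0,0,0.148],0.0918]
    - [[-0.01,0.02,0],[0,0,0.148],0.0918]
    - [[-0.01,0.02,0],[0,0,0.148],0.0918]
    - [[-0.01,0.02,0],[0,0,0.148],0.0918]

```text
clock: 7.2
position: [0.5274, 0.0186, 0.3539]
ee_rot: [2.581, 1.789, 0.003]
force: [0.3, 0.1, -0.2]
width: 0.995
```

Emit:
send_rows:
  deltas:
    - [[-0.01,0.016,-0.01],[0,0,0.148],0.0918]
    - [[-0.01,0.016,-0.01],[0,0,0.148],0.0918]
    - [[-0.01,0.016,-0.01],[0,0,0.148],0.0918]
    - [[-0.01,0.016,-0.01],[0,0,0.148],0.0918]
    - [[-0.01,0.016,-0.01],[0,0,0.148],0.0918]
    - [[-0.01,0.016,-0.01],[0,0,0.148],0.0918]
    - [[-0.01,0.016,-0.01],[0,0,0.148],0.0918]
    - [[-0.01,0.016,-0.01],[0,0,0.148],0.0918]
    - [[-0.01,0.016,-0.01],[0,0,0.148],0.0918]
    - [[-0.01,0.016,-0.01],[0,0,0.148],0.0918]

```text
clock: 8.2
position: [0.4269, 0.1777, 0.2533]
ee_rot: [0.7, 3.06, 0.001]
force: [-0.3, -0.2, -0.1]
width: 1.001
```

```bash
python3 - <<'E'
from h import *
print(arm.observe()["joints"].round(3),arm.observe()["position"].round(3))
todo(tool(.276,.1,1),grasp=[.4269,.1783,.05])
E
```

```text
[ 0.357  0.312 -1.069  1.854  0.302  1.148  0.304] [0.427 0.178 0.253]
tcp [0.4287 0.1788 0.0313] d [ 0.0018  0.0011 -0.222 ] turn [-0.01   -0.0991  0.7254]
```

Emit:
send_rows:
  deltas:
    - [[0.0018,0.001,-0.01],[-0.0017,-0.0165,0.121],0.0918]
    - [[0,0,-0.01],[-0.0017,-0.0165,0.121],0.0918]
    - [[0,0,-0.01],[-0.0017,-0.0165,0.121],0.0918]
    - [[0,0,-0.01],[-0.0017,-0.0165,0.121],0.0918]
    - [[0,0,-0.01],[-0.0017,-0.0165,0.121],0.0918]
    - [[0,0,-0.01],[-0.0017,-0.0165,0.121],0.0918]
    - [[0,0,-0.02],[0,0,0],0.0918]
    - [[0,0,-0.02],[0,0,0],0.0918]
    - [[0,0,-0.02],[0,0,0],0.0918]
    - [[0,0,-0.02],[0,0,0],0.0918]

```text
clock: 9.2
position: [0.4297, 0.178, 0.1131]
ee_rot: [-0.409, 3.014, 0.02]
force: [0.7, 0.5, 0.3]
width: 1.0
```

```bash
python3 - <<'E'
from h import *
print(arm.observe()["joints"].round(3),arm.observe()["position"].round(3))
todo(tool(.276,.1,1),grasp=[.4269,.1783,.05])
E
```

```text
[ 0.294  0.481 -1.06   2.112  0.664  0.798  0.67 ] [0.43  0.178 0.113]
tcp [0.4287 0.1788 0.0313] d [-0.001   0.0009 -0.0818] turn [0.0004 0.0007 0.0063]
```

Emit:
send_rows:
  deltas:
    - [[-0.001,0.001,-0.02],[0,0,0.006],0.0918]
    - [[0,0,-0.02],[0,0,0],0.0918]
    - [[0,0,-0.02],[0,0,0],0.0918]
    - [[0,0,-0.014],[0,0,0],0.0918]
    - [[0,0,-0.008],[0,0,0],0.0918]
    - [[0,0,0],[0,0,0],0.07]
    - [[0,0,0],[0,0,0],0.055]
    - [[0,0,0],[0,0,0],0.045]
    - [[0,0,0],[0,0,0],0.04]
    - [[0,0,0],[0,0,0],0.04]
  force: 25

```text
clock: 10.2
position: [0.4295, 0.177, 0.0307]
ee_rot: [-0.411, 3.016, 0.019]
force: [0.1, 1.6, 0.5]
width: 0.615
```

Emit:
send_rows:
  deltas:
    - [[0,0,0],[0,0,0],0.04]
    - [[0,0,0],[0,0,0],0.04]
    - [[0,0,0.01],[0,0,0],0.04]
    - [[0,0,0.015],[0,0,0],0.04]
    - [[0,0,0.02],[0,0,0],0.04]
    - [[0,0,0.02],[0,0,0],0.04]
    - [[0,0,0.02],[0,0,0],0.04]
    - [[0,0,0.02],[0,0,0],0.04]
    - [[0,0,0.01],[0,0,0],0.04]
    - [[0,0,0.005],[0,0,0],0.04]

```text
clock: 11.2
position: [0.4294, 0.1767, 0.1511]
ee_rot: [-0.41, 3.016, 0.018]
force: [0.2, 0.6, -2.6]
width: 0.565
```

```bash
python3 - <<'E'
from fk import *
o=arm.observe();print(o["joints"].round(3),o["position"].round(4),o["force"].round(2))
q0=o["joints"];h=-1.357
todo(tool(.276,.1,1),grasp=[.4269,.1783,.05])
tc=place(W,[0,.1,0])[0];lip=tc-.03*np.array([np.cos(h),np.sin(h),0])+[0,0,.062]
q=q0
for phi in(0,.5,1.0,1.2,1.36,1.45):
    p,Rt,org=tubpose(lip,h,phi,.1,1,g=.05);b=ik(p,Rt,[q],.05,.02,q);q=b[1];print(phi,b[2].round(4),b[3].round(4),q.round(2),"tcp",p.round(3),"org",org.round(3))
cv2.imwrite("pics/lift.png",cv2.resize(get_image("side")[180:360,180:420,::-1],(720,540)))
E
```

```text
[ 0.361  0.432 -1.125  2.066  0.576  0.87   0.758] [0.4294 0.1767 0.1511] [ 0.22  0.57 -2.6 ]
tcp [0.4287 0.1788 0.0313] d [-0.0007  0.0021 -0.1198] turn [ 0.0016 -0.0014  0.0057]
0 0.0 0.0001 [ 0.06  0.59 -0.5   1.92  0.54  0.78 -0.56] tcp [0.545 0.073 0.043] org [0.544 0.075 0.012]
0.5 0.0 0.0001 [ 0.61  0.76 -0.9   1.82  0.23  0.84 -0.08] tcp [0.544 0.075 0.073] org [0.541 0.092 0.047]
1.0 0.0 0.0 [ 0.89  1.08 -1.09  1.67  0.03  1.05  0.21] tcp [0.547 0.063 0.101] org [0.541 0.089 0.085]
1.2 0.0 0.0 [ 0.94  1.21 -1.13  1.6  -0.03  1.15  0.28] tcp [0.549 0.054 0.109] org [0.542 0.083 0.1  ]
1.36 0.0 0.0 [ 0.97  1.32 -1.15  1.54 -0.08  1.23  0.33] tcp [0.55  0.046 0.115] org [0.544 0.077 0.11 ]
1.45 0.0 0.0 [ 0.98  1.38 -1.15  1.51 -0.11  1.28  0.35] tcp [0.551 0.042 0.117] org [0.545 0.072 0.116]
```

View pics/lift.png

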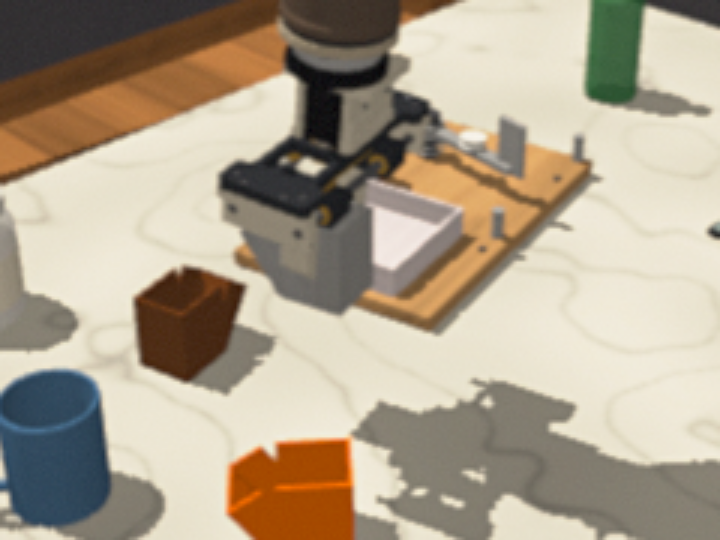

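The tub is lifted upright in the gripper, level and clear of its neighbours. Next I'll swing it over to the tray.

Emit:
send_rows:
  deltas:
    - [[0.008,-0.005,0.01],[0,0,-0.13],0.04]
    - [[0.01,-0.008,0.01],[0,0,-0.136],0.04]
    - [[0.01,-0.009,0],[0,0,-0.136],0.04]
    - [[0.01,-0.009,0],[0,0,-0.136],0.04]
    - [[0.01,-0.009,0],[0,0,-0.136],0.04]
    - [[0.01,-0.009,0],[0,0,-0.136],0.04]
    - [[0.01,-0.009,0],[0,0,-0.136],0.04]
    - [[0.01,-0.009,0],[0,0,-0.136],0.04]
    - [[0.01,-0.009,0],[0,0,-0.136],0.04]
    - [[0.01,-0.009,0],[0,0,-0.136],0.04]

```text
clock: 12.25
position: [0.5269, 0.0913, 0.1691]
ee_rot: [1.583, 2.617, -0.081]
force: [0.3, -0.1, -2.7]
width: 0.565
```

```bash
python3 - <<'E'
from fk import *
o=arm.observe();print(o["joints"].round(3),o["position"].round(4),o["force"].round(2),o["width"])
h=-1.357
tc=place(W,[0,.1,0])[0];l0=tc-.03*np.array([np.cos(h),np.sin(h),0])
q=o["joints"]
for phi,z in((0,.19),(.3,.16),(.6,.13),(.95,.09),(.95,.066),(1.15,.066),(1.4,.066)):
    p,Rt,org=tubpose(l0+[0,0,z],h,phi,.1,1,g=.05);b=ik(p,Rt,[q],.03,.02,q);q=b[1];print(phi,z,b[0].round(4),q.round(2));todo(Rt,tcp=p)
E
```

```text
[ 0.193  0.432 -0.711  1.847  0.446  1.008 -0.239] [0.5269 0.0913 0.1691] [ 0.34 -0.07 -2.65] 0.5653047203089998
0 0.19 0.0 [ 0.17  0.45 -0.64  1.8   0.42  1.04 -0.43]
tcp [0.5446 0.0734 0.1713] d [ 0.0176 -0.0179  0.0022] turn [-0.0016 -0.0035 -0.2686]
0.3 0.16 0.0 [ 0.45  0.53 -0.78  1.78  0.2   0.97 -0.16]
tcp [0.544  0.0763 0.1593] d [ 0.017  -0.015  -0.0098] turn [ 0.2813  0.0992 -0.267 ]
0.6 0.13 0.0 [ 0.68  0.69 -0.91  1.75  0.04  0.98  0.07]
tcp [0.5445 0.0738 0.1474] d [ 0.0176 -0.0175 -0.0217] turn [ 0.5641  0.2019 -0.2613]
0.95 0.09 0.0 [ 0.84  0.95 -1.    1.68 -0.08  1.06  0.27]
tcp [0.5465 0.0645 0.1264] d [ 0.0196 -0.0268 -0.0427] turn [ 0.894   0.3217 -0.2494]
0.95 0.066 0.0 [ 0.83  0.98 -0.98  1.69 -0.06  1.02  0.28]
tcp [0.5465 0.0645 0.1024] d [ 0.0196 -0.0268 -0.0667] turn [ 0.894   0.3217 -0.2494]
1.15 0.066 0.0 [ 0.89  1.12 -1.02  1.62 -0.12  1.13  0.36]
tcp [0.5483 0.0565 0.1114] d [ 0.0213 -0.0348 -0.0577] turn [ 1.0824  0.3902 -0.2399]
1.4 0.066 0.0 [ 0.94  1.28 -1.06  1.53 -0.2   1.26  0.43]
tcp [0.5509 0.0443 0.1201] d [ 0.024 -0.047 -0.049] turn [ 1.3178  0.4758 -0.2252]
```

Emit:
send_rows:
  deltas:
    - [[0.006,-0.006,0.001],[0,0,-0.09],0.04]
    - [[0.006,-0.006,0.001],[0,0,-0.09],0.04]
    - [[0.006,-0.006,0],[0,0,-0.089],0.04]
    - [[0,0.001,-0.004],[0.0977,0.0213,0],0.04]
    - [[0,0.001,-0.004],[0.0977,0.0213,0],0.04]
    - [[0,0.001,-0.004],[0.0977,0.0213,0],0.04]
    - [[0,-0.001,-0.004],[0.0977,0.0213,0],0.04]
    - [[0,-0.001,-0.004],[0.0977,0.0213,0],0.04]
    - [[0,-0.001,-0.004],[0.0977,0.0213,0],0.04]
    - [[0,0,0],[0,0,0],0.04]

```text
clock: 13.25
position: [0.5448, 0.0692, 0.1443]
ee_rot: [-1.707, -2.109, -0.435]
force: [0.4, -1.3, -3.6]
width: 0.565
```

```bash
python3 - <<'E'
from fk import *
o=arm.observe();print(o["joints"].round(3),o["position"].round(4),o["force"].round(2),o["width"])
h=-1.357
tc=place(W,[0,.1,0])[0];l0=tc-.03*np.array([np.cos(h),np.sin(h),0])
for phi,z in((.6,.13),(.95,.066),):
    p,Rt,org=tubpose(l0+[0,0,z],h,phi,.1,1,g=.05);todo(Rt,tcp=p)
E
```

```text
[ 0.655  0.678 -0.86   1.745 -0.006  0.98   0.116] [0.5448 0.0692 0.1443] [ 0.42 -1.27 -3.58] 0.5648932534860681
tcp [0.5445 0.0738 0.1474] d [-0.0003  0.0047  0.0031] turn [-0.0036 -0.0053  0.0026]
tcp [0.5465 0.0645 0.1024] d [ 0.0017 -0.0046 -0.0419] turn [0.3385 0.0685 0.0018]
```

Emit:
send_rows:
  deltas:
    - [[0,-0.001,-0.0105],[0.0846,0.0172,0],0.04]
    - [[0,-0.001,-0.0105],[0.0846,0.0172,0],0.04]
    - [[0.001,-0.001,-0.0105],[0.0846,0.0172,0],0.04]
    - [[0.001,-0.001,-0.0105],[0.0846,0.0172,0],0.04]
    - [[0.0005,-0.002,0.0022],[0.0488,0.0106,0],0.04]
    - [[0.0005,-0.002,0.0022],[0.0488,0.0106,0],0.04]
    - [[0.0005,-0.002,0.0022],[0.0488,0.0106,0],0.04]
    - [[0.0005,-0.002,0.002],[0.0488,0.0106,0],0.04]
    - [[0.0005,-0.0022,0.002],[0.0488,0.0106,0],0.04]
    - [[0.0005,-0.0022,0.002],[0.0488,0.0106,0],0.04]

```text
clock: 14.25
position: [0.55, 0.0585, 0.1182]
ee_rot: [-1.316, -1.644, -0.855]
force: [0.4, 0.6, -2.3]
width: 0.567
```

Emit:
send_rows:
  deltas:
    - [[0.0005,-0.0024,0.0018],[0.0488,0.0106,0],0.04]
    - [[0.0005,-0.0024,0.0018],[0.0488,0.0106,0],0.04]
    - [[0.0005,-0.0024,0.0016],[0.0488,0.0106,0],0.04]
    - [[0.0005,-0.0024,0.0016],[0.0488,0.0106,0],0.04]
    - [[0,0,0],[0,0,0],0.04]
    - [[0,0,0],[0,0,0],0.04]
    - [[0,0,0],[0,0,0],0.04]
    - [[0,0,0],[0,0,0],0.04]
    - [[0,0,0],[0,0,0],0.04]
    - [[0,0,0],[0,0,0],0.04]

```text
clock: 15.25
position: [0.5522, 0.048, 0.1259]
ee_rot: [-1.191, -1.486, -0.96]
force: [-0.8, 0.1, -1.3]
width: 0.567
```

```bash
python3 - <<'E'
from fk import *
o=arm.observe();print(o["joints"].round(3),o["position"].round(4),o["force"].round(2),o["width"])
h=-1.357
tc=place(W,[0,.1,0])[0];l0=tc-.03*np.array([np.cos(h),np.sin(h),0])
p,Rt,org=tubpose(l0+[0,0,.066],h,1.45,.1,1,g=.05);todo(Rt,tcp=p)
a=get_image("top")[160:310,230:430,::-1];b=get_image("side")[200:320,230:390,::-1]
cv2.imwrite("pics/p1.png",np.hstack([cv2.resize(a,(400,300)),cv2.resize(b,(400,300))]))
E
```

```text
[ 0.926  1.281 -1.018  1.525 -0.262  1.281  0.481] [0.5522 0.048  0.1259] [-0.75  0.09 -1.34] 0.5669416452324942
tcp [0.5515 0.0416 0.1214] d [-0.0007 -0.0063 -0.0044] turn [0.0019 0.0088 0.0008]
```

View pics/p1.png

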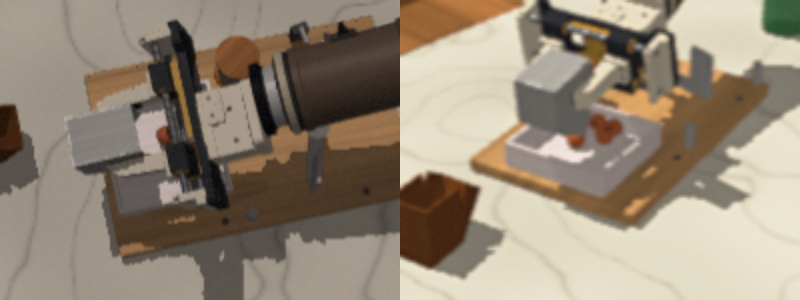

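The tub is tipped 83° and the beads are lying in the tray: one at (575,140), and a cluster at about (605,130). I'll lift, level it, then carry it back to clear table.

Emit:
send_rows:
  deltas:
    - [[0,0.002,0.015],[0,0,0],0.04]
    - [[0,0.004,0.02],[0,0,0],0.04]
    - [[0,0.004,0.01],[-0.137,-0.03,0],0.04]
    - [[0,0.004,0],[-0.137,-0.03,0],0.04]
    - [[0,0.004,0],[-0.137,-0.03,0],0.04]
    - [[0,0.004,0],[-0.137,-0.03,0],0.04]
    - [[0,0.004,0],[-0.137,-0.03,0],0.04]
    - [[0,0.004,0],[-0.137,-0.03,0],0.04]
    - [[0,0.004,0],[-0.137,-0.03,0],0.04]
    - [[-0.005,0.004,0],[-0.137,-0.03,0],0.04]

```text
clock: 16.35
position: [0.5473, 0.0877, 0.1736]
ee_rot: [-1.852, -2.319, -0.217]
force: [0.6, 0.8, -2.6]
width: 0.565
```

```bash
cat > pl.py <<'E'
from fk import *
o=arm.observe();print(o["joints"].round(3),o["position"].round(4),o["force"].round(2),o["width"])
h=-1.357;F=np.array([np.cos(h),np.sin(h),0])
todo(tool(h,.1,1),grasp=[.43,.15,.05])
E
python3 pl.py
```

```text
[ 0.44   0.512 -0.777  1.762  0.157  0.984 -0.129] [0.5473 0.0877 0.1736] [ 0.55  0.84 -2.62] 0.5647328174625942
tcp [0.4304 0.1482 0.0313] d [-0.1169  0.0604 -0.1423] turn [-0.3153 -0.0592 -0.0094]
```

Emit:
send_rows:
  deltas:
    - [[-0.019,0.01,0],[-0.105,-0.02,-0.003],0.04]
    - [[-0.019,0.01,0],[-0.105,-0.02,-0.003],0.04]
    - [[-0.02,0.01,0],[-0.105,-0.02,-0.003],0.04]
    - [[-0.02,0.01,0],[0,0,0],0.04]
    - [[-0.02,0.01,-0.01],[0,0,0],0.04]
    - [[-0.019,0.01,-0.02],[0,0,0],0.04]
    - [[0,0,-0.03],[0,0,0],0.04]
    - [[0,0,-0.03],[0,0,0],0.04]
    - [[0,0,-0.02],[0,0,0],0.04]
    - [[0,0,-0.01],[0,0,0],0.04]

```text
clock: 17.35
position: [0.4284, 0.1467, 0.0503]
ee_rot: [1.926, 2.39, -0.097]
force: [-0.2, -0.7, -2.5]
width: 0.567
```

```bash
python3 pl.py; python3 - <<'E'
from h import *
a=get_image("top")[160:310,190:390,::-1]
b=get_image("side")[190:340,210:410,::-1]
cv2.imwrite("pics/p2.png",np.hstack([cv2.resize(a,(400,300)),cv2.resize(b,(400,300))]))
E
```

```text
[-0.059  0.496 -0.601  2.119  0.556  0.726 -0.835] [0.4284 0.1467 0.0503] [-0.23 -0.67 -2.49] 0.5672412713840984
tcp [0.4304 0.1482 0.0313] d [ 0.002   0.0014 -0.019 ] turn [-0.0042 -0.0059 -0.    ]
```

View pics/p2.png

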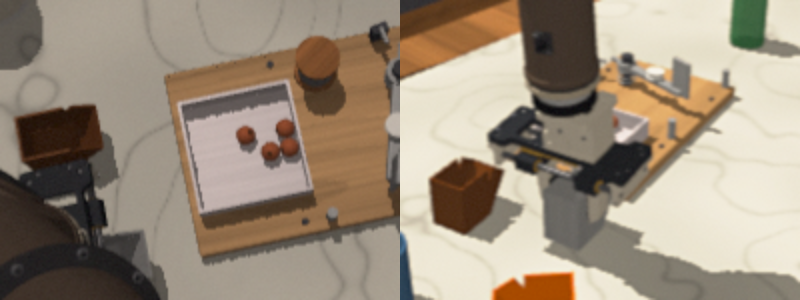

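All four beads are in the tray, at crop (245,135), (285,128), (270,152) and (290,147). The tub hangs just above clear table. I'll lower and release it.

Emit:
send_rows:
  deltas:
    - [[0,0,-0.008],[-0.002,-0.003,0],0.04]
    - [[0,0,-0.006],[-0.002,-0.003,0],0.04]
    - [[0,0,-0.003],[0,0,0],0.04]
    - [[0,0,-0.002],[0,0,0],0.04]
    - [[0,0,0],[0,0,0],0.04]
    - [[0,0,0],[0,0,0],0.04]
    - [[0,0,0],[0,0,0],0.04]
    - [[0,0,0],[0,0,0],0.04]
    - [[0,0,0],[0,0,0],0.04]
    - [[0,0,0],[0,0,0],0.04]

```text
clock: 18.45
position: [0.4303, 0.1459, 0.0317]
ee_rot: [1.922, 2.382, -0.095]
force: [0.8, -0.1, -1.9]
width: 0.568
```

Emit:
send_rows:
  deltas:
    - [[0,0,-0.0012],[0,0,0],0.04]
    - [[0,0,0],[0,0,0],0.04]
    - [[0,0,0],[0,0,0],0.053]
    - [[0,0,0],[0,0,0],0.06]
    - [[0,0,0],[0,0,0],0.075]
    - [[0,0,0],[0,0,0],0.0918]
    - [[0,0,0],[0,0,0],0.0918]
    - [[0,0,0],[0,0,0],0.0918]
    - [[0,0,0],[0,0,0],0.0918]
    - [[0,0,0.01],[0,0,0],0.0918]

```text
clock: 19.45
position: [0.4296, 0.1456, 0.0401]
ee_rot: [1.922, 2.383, -0.097]
force: [0.5, -0.6, -0.9]
width: 0.995
```

Emit:
send_rows:
  deltas:
    - [[0,0,0.02],[0,0,0],0.0918]
    - [[0,0,0.03],[0,0,0],0.0918]
    - [[0,0,0.04],[0,0,0],0.0918]
    - [[0,0,0.04],[0,0,0],0.0918]
    - [[0,0,0.03],[0,0,0],0.0918]
    - [[0,0,0],[0,0,0],0.0]
    - [[0,0,0],[0,0,0],0.0]
    - [[0,0,0],[0,0,0],0.0]
    - [[0,0,0],[0,0,0],0.0]
    - [[0,0,0],[0,0,0],0.0]

```text
clock: 20.45
position: [0.4297, 0.1457, 0.1996]
ee_rot: [1.922, 2.383, -0.097]
force: [0.3, 0.6, 0.5]
width: 0.614
```

```bash
cat > pu.py <<'E'
from fk import *
o=arm.observe();print(o["joints"].round(3),o["position"].round(4),o["force"].round(2),o["width"].round(3))
piv=place(W,[.045,-.09,0])[0]
def push(th,gap,z=.072):
    a=W[2]+np.pi-.3+th;n=np.array([-np.sin(a),np.cos(a),0])*-1 # n: against the push (+y side)
    u=np.array([np.cos(a),np.sin(a),0]);h=a+np.pi-np.pi/2
    return piv+.12*u+(.003+.0095+gap)*n+[0,0,z],tool(h,0,1)
if __name__=="__main__":
    q=o["joints"]
    for th,g in((0,.04),(0,.0),(.15,0),(.3,0),(.45,0),(.53,0),(.56,0)):
        p,Rt=push(th,g);b=ik(p,Rt,[q],.03,.02,q);q=b[1];print(th,g,b[0].round(4),q.round(2));todo(Rt,tcp=p)
E
python3 pu.py
```

```text
Traceback (most recent call last):
  File "pu.py", line 2, in <module>
    o=arm.observe();print(o["joints"].round(3),o["position"].round(4),o["force"].round(2),o["width"].round(3))
                                                                                          ^^^^^^^^^^^^^^^^
AttributeError: 'float' object has no attribute 'round'
```

```bash
python3 - <<'E'
from h import *
a=get_image("top")[180:360,140:340,::-1]
b=get_image("side")[190:370,200:400,::-1]
cv2.imwrite("pics/p3.png",np.hstack([cv2.resize(a,(400,360)),cv2.resize(b,(400,360))]))
E
```

```text
(no output)
```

View pics/p3.png

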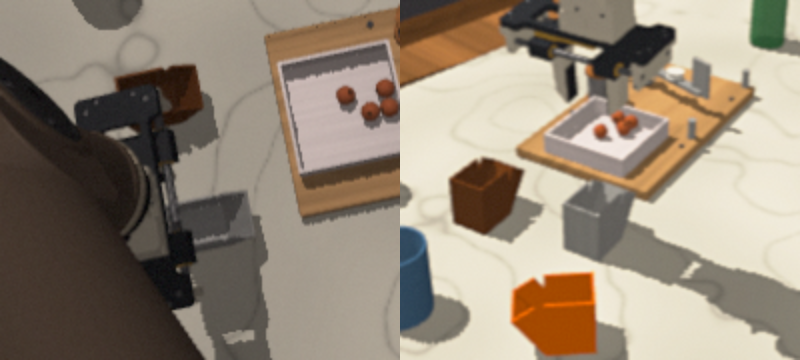

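The grey tub stands upright and free at (597,222) in the side view. All four beads are in the tray and the look-alikes haven't moved. On to the push.

```bash
sed -i 's/o\["width"\].round(3)/o["width"]/' pu.py; python3 pu.py
```

```text
[ 0.074  0.281 -0.722  1.954  0.322  1.039 -0.592] [0.4299 0.1459 0.1999] [ 0.71  0.05 -0.11] 0.5250337346797244
0 0.04 0.0 [ 0.53  0.55 -0.54  1.9   0.39  0.8  -0.31]
tcp [ 0.5325 -0.1262  0.072 ] d [ 0.1026 -0.2721 -0.1279] turn [ 0.1007  0.0067 -0.2991]
0 0.0 0.0 [ 0.59  0.56 -0.54  1.88  0.39  0.8  -0.24]
tcp [ 0.5291 -0.166   0.072 ] d [ 0.0992 -0.3119 -0.1279] turn [ 0.1007  0.0067 -0.2991]
0.15 0 0.0 [ 0.65  0.58 -0.58  1.87  0.42  0.82 -0.08]
tcp [ 0.527 -0.184  0.072] d [ 0.0971 -0.3299 -0.1279] turn [ 0.0996  0.0142 -0.1493]
0.3 0 0.0 [ 0.7   0.6  -0.61  1.85  0.45  0.84  0.08]
tcp [ 0.5277 -0.202   0.072 ] d [ 0.0977 -0.3479 -0.1279] turn [0.0982 0.0216 0.0006]
0.45 0 0.0 [ 0.75  0.62 -0.65  1.82  0.48  0.86  0.24]
tcp [ 0.531  -0.2198  0.072 ] d [ 0.101  -0.3657 -0.1279] turn [0.0964 0.029  0.1505]
0.53 0 0.0 [ 0.77  0.63 -0.66  1.81  0.49  0.88  0.32]
tcp [ 0.5338 -0.229   0.072 ] d [ 0.1039 -0.3749 -0.1279] turn [0.0953 0.0328 0.2304]
0.56 0 0.0 [ 0.78  0.64 -0.67  1.8   0.5   0.88  0.35]
tcp [ 0.5351 -0.2324  0.072 ] d [ 0.1052 -0.3783 -0.1279] turn [0.0948 0.0343 0.2604]
```

Emit:
send_rows:
  deltas:
    - [[0.0128,-0.034,0],[0.0126,0.0008,-0.0374],0.0]
    - [[0.0128,-0.034,0],[0.0126,0.0008,-0.0374],0.0]
    - [[0.0128,-0.034,0],[0.0126,0.0008,-0.0374],0.0]
    - [[0.0128,-0.034,0],[0.0126,0.0008,-0.0374],0.0]
    - [[0.0128,-0.034,0],[0.0126,0.0008,-0.0374],0.0]
    - [[0.0128,-0.034,0],[0.0126,0.0008,-0.0374],0.0]
    - [[0.0128,-0.034,0],[0.0126,0.0008,-0.0374],0.0]
    - [[0.0128,-0.034,0],[0.0126,0.0008,-0.0374],0.0]
    - [[0,0,0],[0,0,0],0.0]
    - [[0,0,0],[0,0,0],0.0]

```text
clock: 21.55
position: [0.5325, -0.1268, 0.1998]
ee_rot: [-2.318, -2.121, -0.001]
force: [-0.0, 0.1, -0.1]
width: 0.005
```

Emit:
send_rows:
  deltas:
    - [[0,0,-0.02],[0,0,0],0.0]
    - [[0,0,-0.025],[0,0,0],0.0]
    - [[0,0,-0.025],[0,0,0],0.0]
    - [[0,0,-0.025],[0,0,0],0.0]
    - [[0,0,-0.02],[0,0,0],0.0]
    - [[0,0,-0.012],[0,0,0],0.0]
    - [[0,0,0],[0,0,0],0.0]
    - [[0,0,0],[0,0,0],0.0]
    - [[0,0,0],[0,0,0],0.0]
    - [[0,0,0],[0,0,0],0.0]

```text
clock: 22.55
position: [0.5333, -0.1261, 0.0745]
ee_rot: [2.314, 2.121, 0.003]
force: [0.2, 0.6, 0.5]
width: 0.004
```

```bash
python3 - <<'E'
from pu import *
p,Rt=push(0,.04);todo(Rt,tcp=p);p,Rt=push(0,.0);todo(Rt,tcp=p)
E
```

```text
[ 0.481  0.537 -0.478  1.9    0.341  0.782 -0.27 ] [ 0.5333 -0.1261  0.0745] [0.15 0.64 0.54] 0.004422505511559597
tcp [ 0.5325 -0.1262  0.072 ] d [-0.0008 -0.0001 -0.0025] turn [0.0005 0.0032 0.0004]
tcp [ 0.5291 -0.166   0.072 ] d [-0.0042 -0.04   -0.0025] turn [0.0005 0.0032 0.0004]
```

Emit:
send_rows:
  deltas:
    - [[-0.0005,-0.007,-0.001],[0,0,0],0.0]
    - [[-0.0005,-0.008,-0.001],[0,0,0],0.0]
    - [[-0.0005,-0.008,0],[0,0,0],0.0]
    - [[-0.0005,-0.006,0],[0,0,0],0.0]
    - [[-0.0005,-0.004,0],[0,0,0],0.0]
    - [[-0.0005,-0.003,0],[0,0,0],0.0]
    - [[-0.0005,-0.003,0],[0,0,0],0.0]
    - [[-0.0005,-0.003,0],[0,0,0],0.0]
    - [[0,-0.003,0],[0,0,0],0.0]
    - [[0,-0.003,0],[0,0,0],0.0]

```text
clock: 23.55
position: [0.5286, -0.1733, 0.0715]
ee_rot: [2.314, 2.124, 0.002]
force: [-0.5, 4.4, 0.2]
width: 0.002
```

Emit:
send_rows:
  deltas:
    - [[0,-0.003,0],[0,0,0.025],0.0]
    - [[0,-0.003,0],[0,0,0.025],0.0]
    - [[0,-0.003,0],[0,0,0.025],0.0]
    - [[0,-0.003,0],[0,0,0.025],0.0]
    - [[0,-0.003,0],[0,0,0.025],0.0]
    - [[0,-0.003,0],[0,0,0.025],0.0]
    - [[0,-0.003,0],[0,0,0.025],0.0]
    - [[0,0,0],[0,0,0],0.0]
    - [[0,0,0],[0,0,0],0.0]
    - [[0,0,0],[0,0,0],0.0]

```text
clock: 24.55
position: [0.5278, -0.1948, 0.0714]
ee_rot: [-2.119, -2.318, -0.001]
force: [-3.5, 4.5, 2.6]
width: 0.007
```

```bash
python3 - <<'E'
from pu import *
for th in(.2,.3,.45,.53,.55):p,Rt=push(th,.0);todo(Rt,tcp=p)
E
```

```text
[ 0.626  0.57  -0.516  1.861  0.376  0.808  0.003] [ 0.5278 -0.1948  0.0714] [-3.51  4.5   2.56] 0.006552905437257484
tcp [ 0.5269 -0.19    0.072 ] d [-0.0009  0.0048  0.0006] turn [-0.0006 -0.      0.0241]
tcp [ 0.5277 -0.202   0.072 ] d [-0.0001 -0.0073  0.0006] turn [-6.000e-04 -1.000e-04  1.241e-01]
tcp [ 0.531  -0.2198  0.072 ] d [ 0.0032 -0.025   0.0006] turn [-6.000e-04 -1.000e-04  2.741e-01]
tcp [ 0.5338 -0.229   0.072 ] d [ 0.006  -0.0343  0.0006] turn [-6.000e-04 -1.000e-04  3.541e-01]
tcp [ 0.5347 -0.2313  0.072 ] d [ 0.0069 -0.0365  0.0006] turn [-6.000e-04 -1.000e-04  3.741e-01]
```

Emit:
send_rows:
  deltas:
    - [[0.0002,-0.003,0],[0,0,0.03],0.0]
    - [[0.0003,-0.003,0],[0,0,0.03],0.0]
    - [[0.0004,-0.003,0],[0,0,0.03],0.0]
    - [[0.0005,-0.003,0],[0,0,0.03],0.0]
    - [[0.0005,-0.003,0],[0,0,0.03],0.0]
    - [[0.0006,-0.003,0],[0,0,0.03],0.0]
    - [[0.0006,-0.003,0],[0,0,0.03],0.0]
    - [[0.0008,-0.003,0],[0,0,0.03],0.0]
    - [[0.0008,-0.003,0],[0,0,0.03],0.0]
    - [[0.0008,-0.003,0],[0,0,0.03],0.0]

```text
clock: 25.55
position: [0.5324, -0.2243, 0.0712]
ee_rot: [-1.746, -2.609, -0.0]
force: [-6.6, 6.4, 5.7]
width: 0.003
```

Emit:
send_rows:
  deltas:
    - [[0.0008,-0.002,0],[0,0,0.03],0.0]
    - [[0.0008,-0.002,0],[0,0,0.03],0.0]
    - [[0,0,0],[0,0,0],0.0]
    - [[0,0,0],[0,0,0],0.0]
    - [[0,0,0],[0,0,0],0.0]
    - [[0,0,0],[0,0,0],0.0]
    - [[0,0,0],[0,0,0],0.0]
    - [[0,0,0],[0,0,0],0.0]
    - [[0,0,0],[0,0,0],0.0]
    - [[0,0,0],[0,0,0],0.0]

```text
clock: 26.55
position: [0.534, -0.229, 0.071]
ee_rot: [-1.67, -2.659, 0.0]
force: [-5.7, 4.6, 2.9]
width: 0.003
```

```bash
python3 - <<'E'
from pu import *
for th in(.45,.5,.53,.56):p,Rt=push(th,.0);todo(Rt,tcp=p)
a=get_image("top");b=get_image("side")
cv2.imwrite("pics/p4.png",np.hstack([cv2.resize(a[150:300,270:450,::-1],(480,400)),cv2.resize(b[200:280,300:364,::-1],(320,400))]))
E
```

```text
[ 0.729  0.617 -0.602  1.808  0.447  0.858  0.363] [ 0.534 -0.229  0.071] [-5.71  4.55  2.87] 0.00301436275528218
tcp [ 0.531  -0.2198  0.072 ] d [-0.003   0.0092  0.001 ] turn [-0.001  -0.0019 -0.0855]
tcp [ 0.5327 -0.2256  0.072 ] d [-0.0013  0.0034  0.001 ] turn [-0.001  -0.0019 -0.0355]
tcp [ 0.5338 -0.229   0.072 ] d [-0.0001 -0.      0.001 ] turn [-0.0009 -0.002  -0.0055]
tcp [ 0.5351 -0.2324  0.072 ] d [ 0.0011 -0.0034  0.001 ] turn [-0.0009 -0.002   0.0245]
```

View pics/p4.png

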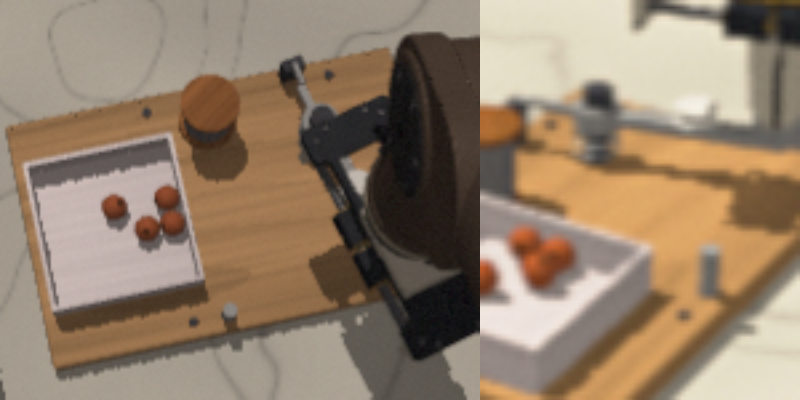

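```bash
python3 - <<'E'
from pu import *
for th in(0,.4,.45,.5,.53,.56,.6):
    a=W[2]+np.pi-.3+th;u=np.array([np.cos(a),np.sin(a),0])
    print(th,"roller side crop",((proj("side",piv+.06*u+[0,0,.067])[0]-[300,200])*5+[480,0]).round(1),"pivot",((proj("side",piv+[0,0,.056])[0]-[300,200])*5+[480,0]).round(0), "tail dir top crop", ((proj("top",np.array([piv-.035*u+[0,0,.05],piv+.06*u+[0,0,.067]]))-[270,150])*2.667).round(0).tolist())
im=get_image("side")[205:245,300:380,::-1]
cv2.imwrite("pics/p5.png",cv2.resize(im,(800,400),interpolation=cv2.INTER_CUBIC))
E
```

```text
[ 0.729  0.616 -0.603  1.808  0.447  0.858  0.363] [ 0.534  -0.229   0.0711] [-4.79  5.01  3.76] 0.005324981734512911
0 roller side crop [661.3 123.1] pivot [596. 106.] tail dir top crop [[322.0, 85.0], [318.0, 187.0]]
0.4 roller side crop [682.9 109.4] pivot [596. 106.] tail dir top crop [[306.0, 86.0], [346.0, 184.0]]
0.45 roller side crop [684.6 107.4] pivot [596. 106.] tail dir top crop [[304.0, 87.0], [350.0, 183.0]]
0.5 roller side crop [686.1 105.4] pivot [596. 106.] tail dir top crop [[302.0, 88.0], [353.0, 182.0]]
0.53 roller side crop [686.9 104.2] pivot [596. 106.] tail dir top crop [[301.0, 88.0], [355.0, 181.0]]
0.56 roller side crop [687.6 103. ] pivot [596. 106.] tail dir top crop [[300.0, 89.0], [357.0, 180.0]]
0.6 roller side crop [688.4 101.3] pivot [596. 106.] tail dir top crop [[298.0, 90.0], [359.0, 179.0]]
```

View pics/p5.png

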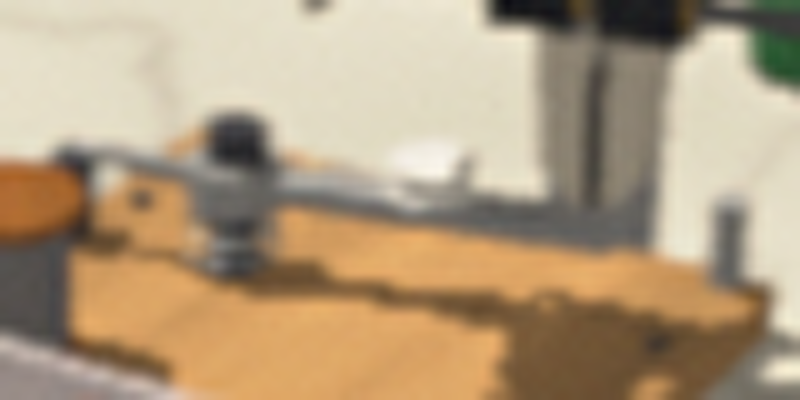

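Emit:
send_rows:
  deltas:
    - [[0.0006,-0.0013,0],[0,0,0.01],0.0]
    - [[0,0,0],[0,0,0],0.0]
    - [[0,0,0],[0,0,0],0.0]
    - [[0,0,0],[0,0,0],0.0]
    - [[0,0,0],[0,0,0],0.0]
    - [[0,0,0],[0,0,0],0.0]
    - [[0,0,0],[0,0,0],0.0]
    - [[0,0,0],[0,0,0],0.0]
    - [[0,0,0],[0,0,0],0.0]
    - [[0,0,0],[0,0,0],0.0]

```text
clock: 27.7
position: [0.5344, -0.2301, 0.071]
ee_rot: [-1.656, -2.667, 0.0]
force: [-4.9, 4.9, 3.5]
width: 0.005
```

```bash
python3 - <<'E'
from pu import *
n=np.array([-.429,.903,0])
for _ in range(3): get_image("side");o=arm.observe();print(o["force"].round(2),o["force"]@n)
for th in(.53,.56):p,Rt=push(th,.0);todo(Rt,tcp=p)
t=get_image("top")[160:370,100:520,::-1]
cv2.imwrite("pics/p6.png",cv2.resize(t,(800,400)))
E
```

```text
[ 0.732  0.618 -0.605  1.806  0.449  0.861  0.373] [ 0.5344 -0.2301  0.071 ] [-4.93  4.89  3.55] 0.0049430240794003
[-5.12  5.22  3.59] 6.904346965233332
[-6.15  5.1   4.05] 7.244725427120283
[-6.01  6.18  3.85] 8.158949319107233
tcp [ 0.5338 -0.229   0.072 ] d [-0.0006  0.0011  0.001 ] turn [-0.0011 -0.0023 -0.0155]
tcp [ 0.5351 -0.2324  0.072 ] d [ 0.0007 -0.0023  0.001 ] turn [-0.0011 -0.0023  0.0145]
```

View pics/p6.png

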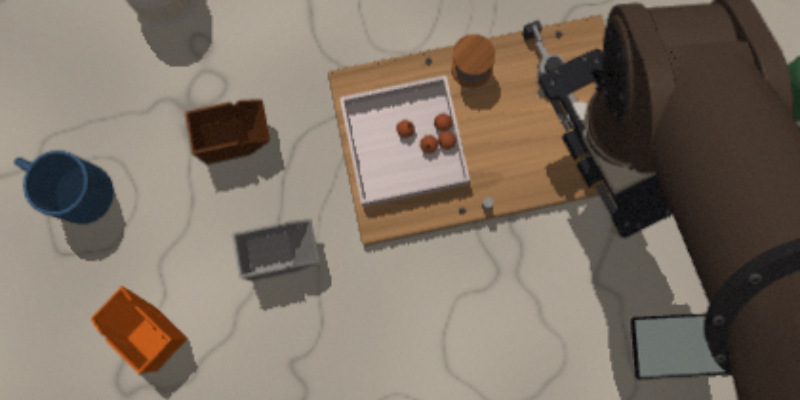

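```bash
cat > av.py <<'E'
from h import *
F=[]
for _ in range(12): get_image("side");F.append(arm.observe()["force"])
F=np.array(F);print(F.mean(0).round(2),F.std(0).round(2),"n",(F@[-.429,.903,0]).mean(),"t",(F@[.903,.429,0]).mean(),arm.observe()["position"],arm.observe()["clock"])
E
python3 av.py
# tail pixels: dark/bright profile across the tail in the top image
python3 - <<'E'
from pu import *
g=get_image("top")
for n,im in(("rest",cv2.imread("pics/top0.png")[:,:,::-1]),("now",g)):
    sat=(im.max(2).astype(int)-im.min(2))
    print(n);print(sat[174:192,372:398])
for th in(0,.45,.5,.54,.58):
    a=W[2]+np.pi-.3+th;u=np.array([np.cos(a),np.sin(a),0]);print(th,proj("top",[piv-d*u+[0,0,.05] for d in(0,.015,.025,.035)]).round(1).tolist())
E
```

```text
[-5.85  5.32  3.72] [0.42 0.54 0.51] n 7.310233021837732 t -2.998934631616612 [ 0.5344246  -0.23013552  0.07102684] 28.5
[ 0.732  0.618 -0.605  1.806  0.449  0.861  0.373] [ 0.5344 -0.2301  0.071 ] [-6.2   4.72  3.84] 0.005264650789042475
rest
[[18 16 16  4  1  2  2  5  7  8  3  2 27 61 59 60 60 60 62 62 63 63 63 60
  59 60]
 [20 22 16  4  2  3  1  3  6  9  4  8 39 61 61 61 63 60 60 61 57 57 57 59
  60 60]
 [28 38 20  1  1  3  1  3  4  5  6 21 54 60 60 60 61 59 59 51 26 31 47 58
  58 57]
 [60 56 24  5  3  4  4  1  4  8  8 23 62 61 60 57 58 58 58 47  4  1 21 48
  57 58]
 [62 56 30  2  5  2  2  1  4  7  8 17 56 59 57 56 58 57 56 45  4  3 12 43
  58 56]
 [60 64 55  2  3  3  3  5 10  8  8 12 34 58 55 54 54 51 48 42 25 18 42 60
  60 59]
 [58 61 54 19  5 11 19 23 30 18  9  8 19 53 58 58 58 49 27 30 50 47 59 64
  61 60]
 [56 58 54 33 20 32 28 30 30 26 17 10 30 61 58 59 55 33  8 15 40 62 60 61
  60 61]
 [55 55 52 49 30 29 31 31 30 31 33 28 41 58 60 60 51 14  8 12 31 63 63 62
  62 62]
 [56 58 59 54 37 32 32 34 32 31 36 33 32 41 62 61 51 17  9 13 36 63 63 61
  61 59]
 [60 62 61 62 56 33 33 31 
[... 1783 characters left out ...]
 71 74 74 73
  75 77]
 [69 69 69 68 70 69 72 72 68 47 39 19  9 11 12 21 52 45 47 51 62 67 77 76
  79 79]
 [70 71 72 73 75 72 73 72 73 67 38 37 19 10 11 10  7  9  6  6 13 35 66 75
  79 79]
 [73 72 75 75 75 73 73 75 76 72 50 40 26 10  8  9  5  0  2  2  2  6 19 57
  75 74]
 [74 75 73 75 74 75 78 79 79 80 72 38 22  9  9  5  4  1  2  4  2  3  6 21
  58 72]]
0 [[389.7, 196.4], [390.1, 190.1], [390.4, 185.9], [390.7, 181.8]]
0.45 [[389.7, 196.4], [387.2, 190.5], [385.6, 186.6], [383.9, 182.6]]
0.5 [[389.7, 196.4], [386.9, 190.6], [385.1, 186.8], [383.2, 182.9]]
0.54 [[389.7, 196.4], [386.7, 190.7], [384.7, 186.9], [382.7, 183.2]]
0.58 [[389.7, 196.4], [386.5, 190.8], [384.3, 187.1], [382.1, 183.4]]
```

Emit:
send_rows:
  deltas:
    - [[0.0009,-0.0018,0],[0,0,0.015],0.0]
    - [[0,0,0],[0,0,0],0.0]
    - [[0,0,0],[0,0,0],0.0]
    - [[0,0,0],[0,0,0],0.0]
    - [[0,0,0],[0,0,0],0.0]
    - [[0,0,0],[0,0,0],0.0]
    - [[0,0,0],[0,0,0],0.0]
    - [[0,0,0],[0,0,0],0.0]
    - [[0,0,0],[0,0,0],0.0]
    - [[0,0,0],[0,0,0],0.0]

```text
clock: 29.55
position: [0.5351, -0.2318, 0.071]
ee_rot: [-1.636, -2.679, 0.0]
force: [-6.9, 5.6, 4.4]
width: 0.004
```

```bash
python3 av.py
python3 - <<'E'
from pu import *
im=get_image("top");w=80-np.minimum(80,(im.max(2).astype(float)-im.min(2)));w=np.maximum(w-45,0)
for r in(182,183,184,185,186,187):
    print(r,(w[r,380:392]*np.arange(380,392)).sum()/w[r,380:392].sum())
E
```

```text
[-6.45  5.55  4.01] [0.44 0.76 0.29] n 7.783990533126644 t -3.445469508968262 [ 0.53512286 -0.23186697  0.07101581] 30.15
[ 0.736  0.621 -0.608  1.802  0.452  0.864  0.389] [ 0.5351 -0.2319  0.071 ] [-6.32  5.69  4.1 ] 0.00773080783934208
182 382.25
183 382.53846153846155
184 382.5425531914894
185 383.1684210526316
186 383.54545454545456
187 384.18095238095236
```

```bash
python3 -c "
from cell import job,arm
print(job.sign_off(),arm.observe()['clock'])"
```

```text
the job is handed in; nothing more can be done
the job is handed in; nothing more can be done
```

The job is handed in, done in the order asked, at about 30 s of the 64 s allowed; the sign-off gives no verdict.

- **Beads and tub:** I tipped the tub to about 83° over the tray. The last picture shows all four beads in the tray. The empty tub stands upright and released, clear of the board.
- **Other objects:** The mug, the phone and the brown and orange look-alikes looked undisturbed in the pictures. I did not check the jar and bottle separately at the end, but the arm's path stayed clear of them.
- **Tensioner:** The shut fingers are holding the thumb plate back. The fingertip position gives an arm angle of about 0.55 rad, and the arm's tail in the top picture gives about 0.53. Both are past 0.47 and short of the stop at 0.6.

**One check disagreed.** The push force at the end averaged about 7.8 N, where 5 to 6 N was expected after the click. It had peaked near 8.6 N and dropped to about 6.6 N while crossing the click. It then rose slowly as I pressed 3 to 4 mm further. I put the gap down to sensor offset and friction, but did not confirm that.

My first grasp approach stalled at a joint limit above the tub without touching anything. I re-planned it with the gripper turned half round. I viewed 12 pictures, two over the budget.

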